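# Put away the cleaned sprayer parts and snap the outlet cap on

## Robot

A 7-joint arm with a two-finger parallel gripper is mounted at the origin on the work surface. World frame = base frame: x ahead of the robot, y to its left, z up, the work surface at z = 0. Lengths are in mm, angles in rad, forces in N, time in s.
With the tool pointing down it reaches from about 400 to 900 mm from the base axis. Payload 5.5 kg.
Tool frame: the origin (TCP) lies at the very end of the fingers, on their centre line; the grasp point (between the pads) lies 19 mm behind it (robot.grip_point_offset is the distance from the TCP to the grasp point, in mm); z points along the fingers, y is the direction in which the jaws open and shut (so a half turn about z gives the same grasp; the last joint's range is limited). The gripper opens to 92 mm and grips with 3 to 60 N. Pads are 19 mm wide; open, the fingers measure 130 mm over their backs; the gripper's body (75 mm by 190 mm) begins 47 mm behind the grasp point.
Start: joints at [1.497, 0.501, -0.427, 1.55, 0.221, 1.138, -0.21], TCP at [214.838, -613.469, 226.729] pointing down, gripper open.
Joint ranges: [-2.88, 2.88], [-0.31, 2.03], [-1.54, 1.56], [0.2, 2.42], [-1.41, 4.55], [0.19, 2.02], [-2.57, 2.57]. Speed limits (rad/s): [2.57, 2.57, 3.14, 3.14, 3.14, 3.14, 3.14].

## Interface

Orientations are given as a unit quaternion [x, y, z, w].
In Python, from bench import robot, imaging, job gives the robot as it stands.
- The arm moves only by the tool jog_arm, never from a script. Its arguments are lists of equal length, an entry for each row: "offset": the shift along the tool's x, y, z normalised to -1 to 1, where 1 is 0.75 m, a list of three; "spin": the turn about the tool's z normalised to -1 to 1, where 1 is 2 pi rad; "fingers": the finger opening in mm, from 0 to 91.8. A call has exactly 10 rows; each row is the pose to reach, as a shift and turn from the pose commanded when the call began, along the tool's axes at that moment, turning the shorter way round; what a row does not reach only later rows make up. A row lasts 1/8 s, in which the tool goes at most 62.5 mm and 10.7 degrees, less where a joint would pass 70% of its speed; a pose out of reach is approached as far as the arm can. A call with a number of a shift or a turn outside -1 to 1 is refused whole. A call with a gripper value outside its range is refused whole. The fingers move at their own pace and stop on an object; the grip force is fixed at half the most. Time passes only in rows, so rows that repeat a pose let the fingers close, or fill a call up. It gives the time, the measured TCP pose, the force and the opening at its end, in the units of the state.
- robot.state(): the state, without advancing time (a new reading comes with each control period).
- imaging.get_image(name): name is "side" or "top"; returns the picture (400x640x3 uint8, red, green, blue); there is no depth.
- imaging.camera_params(name): a dict with "vfov" (degrees; the focal length in pixels is half the picture's height over the tangent of half this angle, whatever the lens; pixels are square), "cx", "cy" (the principal point, pixels), "D" ([k1, k2, p1, p2, k3] as OpenCV has them; the pictures are not rectified), "rvec" (rotation vector, rad) and "tvec" (3), from world to camera coordinates, as OpenCV has them. Camera axes: x right, y down, z forward; pixel columns grow to the right and rows downward; lengths in mm; the calibration is good to about 2 mm. A picture is of the moment at which its call begins. camera_params takes no time and is no camera call.
- job.close_job(): hands the job in, once; it reports no verdict.
The state is a dict: "time_s": time; "joint_positions": joint angles; "joint_velocities": joint speeds; "joint_torque": joint torques, N m; "ee_pos": TCP position; "tcp_rot": TCP orientation; "force": force on the tool from outside, world axes, zero at the start; "torque": the same for the moment, N m; "opening": opening from 0.0 (shut) to 1.0 (fully open).
Only numpy, scipy, OpenCV 4.12 (cv2) and the standard library are available. Lean on these libraries where they do the work, as an engineer would, in place of code of your own. Each camera call takes 0.05 s, during which the arm holds its last target. There are 200 camera calls.

## Task

The paint sprayer has just been cleaned: first put the loose orange spray tip into the empty bay of the blue tray that already keeps a spray tip, and the loose white filter into the empty bay of the yellow tray that already keeps a filter, and let go of both. Then set the red cap upright over the stud on the metal outlet block and press it straight down until it clicks, and keep pressing after the click until it sits fully home on the dark collar. Leave the other things on the bench where they are, and finish while still holding the cap firmly pressed down: do not let go of it.

Things in the scene. Friction and masses are not known exactly. Their poses are not given: they have to be found in the camera images.
- cap_center (a point): Centre of the loose red plastic cap, half-way up (17 mm above its foot). It stands upright, open side down: 12-sided, 42 mm across flats, 35 mm tall, about 50 g, z up along its axis, yaw of no matter. Inside: entry lip 24 mm bore over the lowest 5 mm, 32 mm groove above it, roof 27 mm above the foot. Grip its sides from above, fingertips at least 5 mm above its foot
- cap_foot (a point): Centre of the cap's open foot (its lowest plane), on its axis, 17 mm below cap_center, z up along the axis
- seat (a point): Centre of the flat top of the dark round collar (50 mm diameter) on the outlet block, 53 mm above the bench, z up: where the cap's foot must come to rest. Pressing the cap over the stud's balls takes up to about 12 N while its foot is 16 to 10 mm above the seat; then the force drops (the click, 10 to 5 mm above), and pressing on brings it to a hard stop here
- stud_top (a point): Centre of the top of the upright steel stud, 23 mm above the seat and on the same axis. The stud is 20 mm in diameter, its top 6 mm tapered to 13 mm; four spring-loaded brass balls stick out of its sides to 29 mm across, their centres 10 mm above the seat
- block: Outlet block, fixed to the bench: aluminium block 110 x 80 x 45 mm with the stud at its middle; origin at the centre of its underside; x along its long side
- tip_center (a point): Centre of the loose spray tip, half-way up (11 mm above its underside). It lies on its underside: orange plastic handle 36 mm long (x from -32 to +4 mm of here), 12 mm wide (y), 22 mm tall, and a steel barrel 12 mm in diameter, low down from x = +4 to +32 mm. About 40 g. Grip the handle across y, about 12 mm behind this point (-x)
- filter_center (a point): Centre of the loose filter, half-way up (12 mm above its underside). It lies along its x axis: white cylinder 20 mm in diameter and 60 mm long between black square ends 24 x 24 mm; 84 mm long over all, about 50 g. Grip the white middle across y
- tip_bay (a point): Centre of the inner floor (4 mm above the bench) of the empty bay of the blue tray. The bay is 122 mm (x) by 117 mm (y) inside, its walls rise 26 mm above this floor; beyond its +y wall, in a narrow bay of the same tray, lies a fixed spray tip like the loose one. The tray is 130 x 168 x 30 mm, fixed
- filter_bay (a point): The same point of the yellow tray, of the same sizes, in whose narrow bay (+y) lies a fixed filter like the loose one. The two trays may have changed places
- tape_roll: Bystander: roll of blue masking tape lying flat, 90 mm diameter, 25 mm high; origin at the centre of its underside
- screwdriver: Bystander: screwdriver with yellow handle lying on the bench; origin under its middle
- wrench: Bystander: steel wrench lying on the bench; origin under its middle
- scraper: Bystander: scraper with wooden handle lying on the bench; origin under its middle
- paint_tin: Bystander: paint tin with a green label, 80 mm diameter, 90 mm tall; origin at the centre of its underside
- mug: Bystander: white mug, 76 mm diameter, 85 mm tall; origin at the centre of its underside
Mind the look-alikes: they are no part of the job. There is more than one size of the part that bears cap_center; the job needs the smallest.

How it is judged:
By the outcome, as a careful person would: the job done as asked, in the order asked, and still so for the second after the job is handed in, while the arm keeps its last pose, push and grip.
It also fails if it takes over 72 s, if anything falls off the work surface, if the arm or the gripper's body presses on something with over 40 N, if the wrist force passes 120 N, or if a joint passes its speed limit or range.

## Working session

There is one attempt and no reset: what is moved stays moved. The work goes in short steps, Python scripts to look and compute and a tool call to move; the robot and the scene stay as the last step left them, time stands still between calls to the robot, and variables do not carry over. Pictures are saved under pics/ and viewed, about 8 in all and at most 12, crops included, and the job is handed in when it is done.

Besides the shell and the picture viewer there is one more tool, called after "Request:" as name(argument=value, ...) on one line, values as JSON. jog_arm: Moves the arm, as the interface text tells. Scaled input: -1 to 1 covers 0.75 m each way for a shift and 2 pi rad each way for a turn. Its arguments: {"type":"object","properties":{"offset":{"type":"array","items":{"type":"array","items":{"type":"number"}}},"spin":{"type":"array","items":{"type":"number"}},"fingers":{"type":"array","items":{"type":"number"}}},"required":["offset","spin","fingers"]}

```bash
mkdir -p pics; cat > h.py <<'E'
import numpy as np,cv2
from bench import robot,imaging,job
from scipy.spatial.transform import Rotation as R
def cam(n):
    p=imaging.camera_params(n); f=200/np.tan(np.radians(p["vfov"])/2)
    return np.array([[f,0,p["cx"]],[0,f,p["cy"]],[0,0,1]]),np.array(p["D"],float),np.array(p["rvec"],float),np.array(p["tvec"],float)
def ray(n,uv,z):
    K,D,r,t=cam(n); uv=np.array(uv,float).reshape(-1,1,2)
    d=cv2.undistortPoints(uv,K,D).reshape(-1,2); M=cv2.Rodrigues(r)[0]
    d=np.c_[d,np.ones(len(d))]@M; c=-M.T@t.ravel()
    return c+d*((np.asarray(z)-c[2])/d[:,2])[:,None]
def proj(n,P):
    K,D,r,t=cam(n); return cv2.projectPoints(np.array(P,float).reshape(-1,1,3),r,t,K,D)[0].reshape(-1,2)
def shot(n,f,box=None,s=1):
    im=imaging.get_image(n)[:,:,::-1]
    cv2.imwrite("pics/raw_"+f,im)
    if box: im=im[box[1]:box[3],box[0]:box[2]]
    cv2.imwrite("pics/"+f,cv2.resize(im,None,fx=s,fy=s,interpolation=cv2.INTER_CUBIC))
def togo(x,y,z):
    """row offset (normalised, tool axes) from measured pose to world point"""
    s=robot.state(); return R.from_quat(s["tcp_rot"]).inv().apply(np.array([x,y,z])-s["ee_pos"])/750
E
python3 - <<'E'
from h import *
for n in("top","side"):
    shot(n,n+"1.png",None,1.25); K,D,r,t=cam(n); M=cv2.Rodrigues(r)[0]; print(n,K[0,0],D,-M.T@t.ravel(),M[2])
s=robot.state();print(s, robot.grip_point_offset, R.from_quat(s["tcp_rot"]).as_matrix())
E
```

```text
top 496.2804422626368 [-0.03551892  0.          0.          0.          0.        ] [ 367.88738512  -94.19424971 1339.57180605] [ 0.14819794  0.0080045  -0.98892533]
side 460.8347741924936 [-0.00589798  0.          0.          0.          0.        ] [211.9119131  623.31302437 856.21790478] [ 0.3151384  -0.63752232 -0.70303135]
{'time_s': 0.1, 'joint_positions': array([ 1.49719082,  0.50173455, -0.42680481,  1.55135113,  0.22081352,
        1.13830922, -0.21028027]), 'joint_velocities': array([ 5.97143680e-04, -2.79652059e-03,  9.06894783e-06, -2.32176279e-03,
       -1.49966835e-03, -1.34448794e-03, -1.76971963e-04]), 'joint_torque': array([-1.09871908e-02, -5.67870283e+01, -5.83822355e+00, -2.79911810e+01,
       -6.89984299e-02,  2.41309544e-02,  4.03175613e-05]), 'ee_pos': array([ 214.55428501, -612.89452598,  225.79172676]), 'tcp_rot': array([ 9.85847282e-01,  1.67643589e-01, -1.26510797e-04, -8.64163232e-04]), 'force': array([ 0.28758414, -0.32842445, -0.08108324]), 'torque': array([-0.02349807, -0.01660238, -0.03581119]), 'opening': 0.996994137978159} 18.8 [[ 9.43791222e-01  3.30541735e-01 -5.39183503e-04]
 [ 3.30542172e-01 -9.43789761e-01  1.66144850e-03]
 [ 4.03022000e-05 -1.74628340e-03 -9.99998474e-01]]
```

View pics/top1.png

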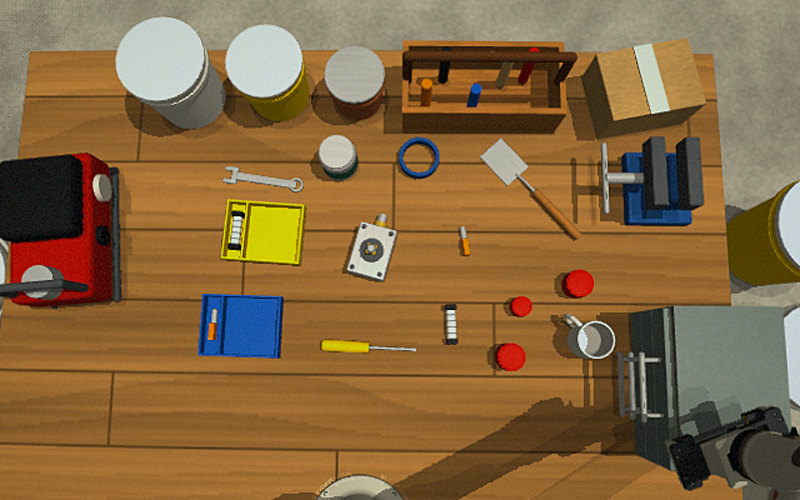

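View pics/side1.png

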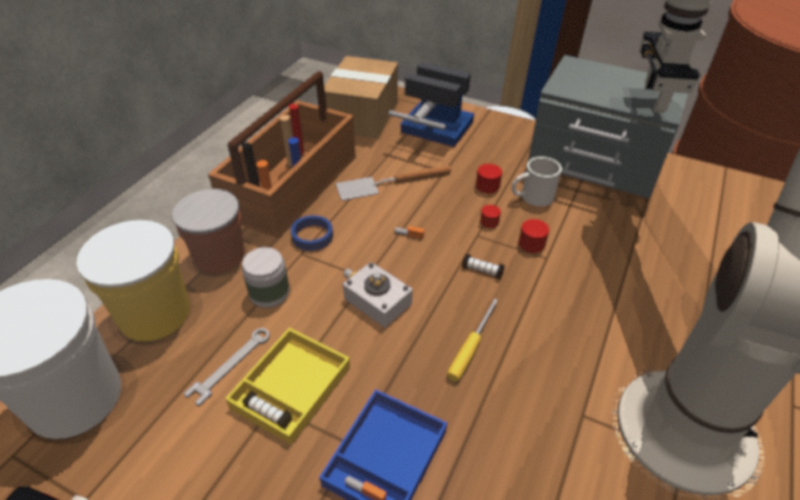

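The top view (800-px scale) shows three red caps: (520,306), the smallest, (578,283) and (510,356). The tip candidates are (464,241), loose, and (212,324), fixed in the blue tray. The filter candidates are (450,324), loose, and (236,230), fixed in the yellow tray. I choose the loose ones and the smallest cap. The block is at (371,249).

```bash
cat >> h.py <<'E'
def seg(f,lo,hi,box):
    im=cv2.imread(f); h=cv2.cvtColor(im,cv2.COLOR_BGR2HSV); m=cv2.inRange(h,lo,hi)
    k=np.zeros_like(m); x0,y0,x1,y1=box; k[y0:y1,x0:x1]=m[y0:y1,x0:x1]; return k
def blob(k,amin=20):
    n,l,st,c=cv2.connectedComponentsWithStats(k)
    out=[]
    for i in range(1,n):
        if st[i,4]>=amin:
            p=np.argwhere(l==i)[:,::-1].astype(np.float32); out.append((c[i],st[i,4],cv2.minAreaRect(p)))
    return out
E
python3 - <<'E'
from h import *
im=cv2.imread("pics/raw_top1.png")
a=cv2.resize(im[170:310,345:485],None,fx=4,fy=4,interpolation=cv2.INTER_CUBIC)
b=cv2.resize(im[150:290,155:330],None,fx=4,fy=4,interpolation=cv2.INTER_CUBIC)[:, :]
cv2.imwrite("pics/c1.png",a);cv2.imwrite("pics/c2.png",b)
f="pics/raw_top1.png"
for nm,lo,hi,box,z in [("red",(0,190,90),(6,255,255),(380,200,490,310),30),("orange",(7,180,180),(18,255,255),(355,170,390,210),22),("yellow",(26,150,120),(34,255,255),(165,150,250,220),15),("blue",(105,150,60),(125,255,255),(150,225,235,295),15)]:
    for c,n,r in blob(seg(f,lo,hi,box)):
        print(nm,c.round(1),n,np.round(r[0],1),np.round(r[1],1),round(r[2]),ray("top",[c],z).round(0))
E
```

```text
red [463.6 226.1] 381 [463.5 226.5] [21. 21.] 90 [[ 510. -462.   30.]]
red [416.7 244.6] 210 [416.5 244.5] [15. 15.] 90 [[ 460. -337.   30.]]
red [408.7 285.3] 400 [409. 285.] [22. 22.] 0 [[ 354. -314.   30.]]
orange [372.4 195.7] 39 [372.8 196.8] [12.3  4.1] 82 [[ 591. -221.   22.]]
yellow [214.3 186.1] 2247 [209.6 184.8] [64.2 47.9] 4 [[615. 208.  15.]]
blue [193.4 260.4] 3003 [192.3 260.2] [65.8 49.4] 2 [[413. 256.  15.]]
```

View pics/c1.png

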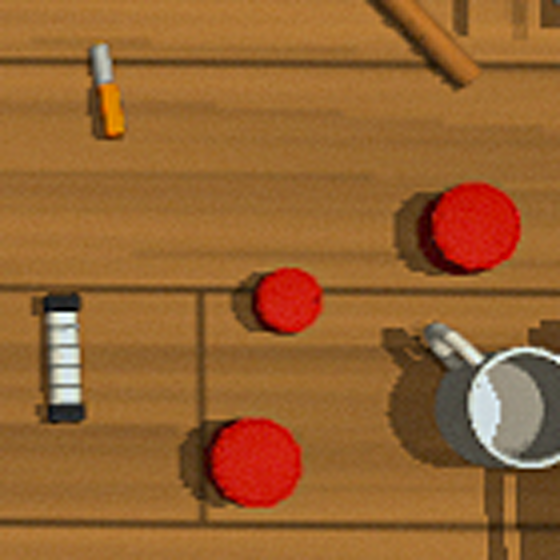

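View pics/c2.png

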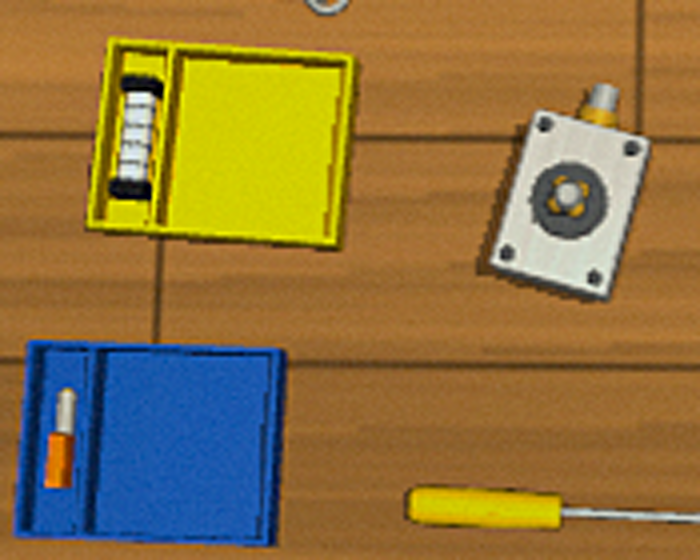

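The crops confirm the choices. The small cap is at raw (417,245), about 42 mm across. The loose tip has its barrel pointing up-image, and the filter is at raw (361,259.5). The yellow tray holds a filter and the blue tray holds a tip.

```bash
python3 - <<'E'
from h import *
A=lambda x,y:(x/4+345,y/4+170); B=lambda x,y:(x/4+155,y/4+150)
def P(n,l,z): 
    q=ray("top",l,z); print(n,q.round(1).tolist()); return q
t=P("tip tipend/handle",[A(99,46),A(114,134)],[9,20]); d=t[0]-t[1]; print("len",np.hypot(*d[:2]),"yaw",np.arctan2(d[1],d[0]))
f=P("filter ends",[A(62,295),A(66,421)],[22,22]); d=f[0]-f[1]; print(np.hypot(*d[:2]),np.arctan2(d[1],d[0]),f.mean(0))
c=P("cap",[A(288,300)],35)
s=P("stud top/collar",[B(568,193),B(569,200)],[76,53])
y=P("yellow in",[B(183,60),B(350,65),B(165,235),B(338,240)],30); print(y.mean(0),y[1]-y[0],y[2]-y[0])
b=P("blue in",[B(103,352),B(280,357),B(95,533),B(268,537)],30); print(b.mean(0),b[1]-b[0])
# side checks
Q=np.array([t.mean(0),f.mean(0),c[0],s[0],s[1],y.mean(0)*[1,1,0]+[0,0,4],b.mean(0)*[1,1,0]+[0,0,4]])
q=proj("side",Q); print((q*1.25).round(0).tolist())
im=cv2.imread("pics/raw_side1.png")[60:380,250:450]
im=cv2.resize(im,None,fx=1,fy=1)
for p in q: cv2.drawMarker(im,tuple(int(v) for v in (p-[250,60]).round()),(255,0,255),cv2.MARKER_CROSS,5,1)
# red cap centroid in side
for cc,n,r in blob(seg("pics/raw_side1.png",(0,170,60),(7,255,255),(370,130,450,210))): print(cc,n,ray("side",[cc],20).round(0))
k=robot.state();print("yaw0",R.from_quat(k["tcp_rot"]).as_matrix()[:2,0])
E
```

```text
tip tipend/handle [[632.3, -215.3, 9.0], [569.9, -224.1, 20.0]]
len 62.95766551169272 yaw 0.14002958719174768
filter ends [[461.3, -188.8, 22.0], [378.5, -191.4, 22.0]]
82.85030607804667 0.030401758193740445 [ 419.88581741 -190.09327003   22.        ]
cap [[458.4, -336.3, 35.0]]
stud top/collar [[573.3, -21.4, 76.0], [572.4, -20.8, 53.0]]
yellow in [[669.9, 244.0, 30.0], [667.2, 130.3, 30.0], [550.0, 250.6, 30.0], [547.7, 134.3, 30.0]]
[608.72199975 189.83002815  30.        ] [  -2.65920145 -113.70737833    0.        ] [-119.86635109    6.53875444    0.        ]
blue in [[471.3, 288.3, 30.0], [469.2, 170.2, 30.0], [352.5, 287.7, 30.0], [351.3, 173.7, 30.0]]
[411.05930127 230.01210735  30.        ] [  -2.08833267 -118.12575013    0.        ]
[[410.0, 229.0], [484.0, 262.0], [491.0, 210.0], [378.0, 273.0], [378.0, 282.0], [304.0, 374.0], [395.0, 441.0]]
[390.6758794  141.98492462] 398 [[ 510. -464.   20.]]
[391.90598291 172.23504274] 234 [[ 460. -335.   20.]]
[426.66011788 187.80746562] 509 [[ 355. -317.   20.]]
yaw0 [0.94379122 0.33054217]
```

Both cameras agree within about 2 mm. I'm moving above the tip.

Request:
jog_arm(offset=[[0.644,-0.328,0],[0.644,-0.328,0],[0.644,-0.328,0],[0.644,-0.328,0],[0.644,-0.328,0],[0.644,-0.328,0.0],[0.644,-0.328,0.1],[0.644,-0.328,0.168],[0.644,-0.328,0.168],[0.644,-0.328,0.168]], spin=[0.0313,0.0313,0.0313,0.0313,0.0313,0.0313,0.0313,0.0313,0.0313,0.0313], fingers=[60,60,60,60,60,60,60,60,60,60])

```text
time_s: 1.35
ee_pos: [589.3, -217.2, 97.6]
tcp_rot: [0.997, 0.072, -0.002, -0.002]
force: [0.1, 0.1, -0.9]
opening: 0.656
```

```bash
python3 - <<'E'
from h import *
k=robot.state();m=R.from_quat(k["tcp_rot"]).as_matrix()
print(k["ee_pos"],np.arctan2(m[1,0],m[0,0]),k["force"],togo(589,-221.4,3),togo(589,-221.4,3)*750)
E
```

```text
[ 589.29696839 -217.20553624   97.60150117] 0.144824265773946 [ 0.08261426  0.12726226 -0.93335088] [-0.00081964  0.00598479  0.12611529] [-0.61472724  4.48859496 94.58647031]
```

Request:
jog_arm(offset=[[0,0,0.08],[0,0,0.08],[0,0,0.08],[0,0,0.08],[0,0,0.1],[0,0,0.1],[0,0,0.12],[0,0,0.12],[0,0,0.12],[0,0,0.12]], spin=[0,0,0,0,0,0,0,0,0,0], fingers=[60,60,60,60,60,60,60,60,60,60])

```text
time_s: 2.6
ee_pos: [589.7, -221.6, 10.9]
tcp_rot: [0.998, 0.07, 0.0, 0.0]
force: [0.1, -0.2, 0.3]
opening: 0.653
```

```bash
python3 - <<'E'
from h import *
k=robot.state();m=R.from_quat(k["tcp_rot"]).as_matrix()
print(k["ee_pos"],np.arctan2(m[1,0],m[0,0]),k["force"],togo(589,-221.4,3)*750)
shot("top","t2.png",(330,160,420,230),6)
E
```

```text
[ 589.69294446 -221.59190437   10.92580976] 0.14019177354830759 [ 0.14843011 -0.15944168  0.25606818] [-0.6629143  -0.28714103  7.92550026]
```

View pics/t2.png

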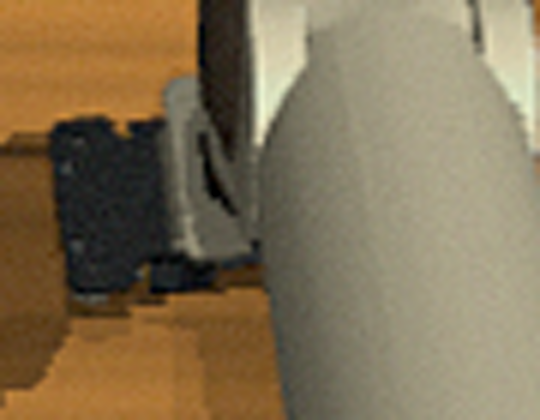

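The top view is blocked by the arm, but the pose settled within 1 mm. I'll lower to 4 mm and close the fingers.

Request:
jog_arm(offset=[[0,0,0.009],[0,0,0.009],[0,0,0.009],[0,0,0.009],[0,0,0.009],[0,0,0.009],[0,0,0.009],[0,0,0.009],[0,0,0.009],[0,0,0.009]], spin=[0,0,0,0,0,0,0,0,0,0], fingers=[60,60,0,0,0,0,0,0,0,0])

```text
time_s: 3.9
ee_pos: [589.4, -221.6, 4.0]
tcp_rot: [0.998, 0.07, 0.0, -0.0]
force: [0.2, 0.7, 0.2]
opening: 0.128
```

Request:
jog_arm(offset=[[0,0,-0.08],[0,0,-0.15],[-0.167,-0.632,-0.17],[-0.167,-0.632,-0.17],[-0.167,-0.632,-0.17],[-0.167,-0.632,-0.17],[-0.167,-0.632,-0.17],[-0.167,-0.632,-0.17],[-0.167,-0.632,-0.17],[-0.167,-0.632,-0.17]], spin=[0,0,0.0223,0.0223,0.0223,0.0223,0.0223,0.0223,0.0223,0.0223], fingers=[0,0,0,0,0,0,0,0,0,0])

```text
time_s: 5.15
ee_pos: [398.1, 232.3, 131.9]
tcp_rot: [1.0, 0.001, 0.0, -0.0]
force: [0.9, 0.3, 0.4]
opening: 0.128
```

```bash
python3 - <<'E'
from h import *
k=robot.state();m=R.from_quat(k["tcp_rot"]).as_matrix()
print(k["ee_pos"],np.arctan2(m[1,0],m[0,0]),k["force"],k["opening"],togo(399,230,10))
E
```

```text
[398.07240727 232.29536886 131.89805364] 0.0011586370316466943 [0.88157535 0.26454934 0.38217806] 0.12758823519630225 [0.0010779  0.00311902 0.16253076]
```

Request:
jog_arm(offset=[[0,0,0.08],[0,0,0.12],[0,0,0.14],[0,0,0.155],[0,0,0.1625],[0,0,0.1625],[0,0,0.1625],[0,0,0.1625],[0,0,0.1625],[0,0,0.1625]], spin=[0,0,0,0,0,0,0,0,0,0], fingers=[0,0,0,0,0,0,0,0,40,40])

```text
time_s: 6.4
ee_pos: [399.3, 230.2, 9.8]
tcp_rot: [1.0, -0.0, 0.0, -0.0]
force: [-0.2, 0.5, 0.9]
opening: 0.297
```

Request:
jog_arm(offset=[[0,0,-0.06],[0,0,-0.14],[0.028,0.56,-0.163],[0.028,0.56,-0.163],[0.028,0.56,-0.163],[0.028,0.56,-0.163],[0.028,0.56,-0.163],[0.028,0.56,-0.163],[0.028,0.56,-0.163],[0.028,0.56,-0.15]], spin=[0,0,-0.0048,-0.0048,-0.0048,-0.0048,-0.0048,-0.0048,-0.0048,-0.0048], fingers=[40,40,60,60,60,60,60,60,60,60])

```text
time_s: 7.65
ee_pos: [420.6, -194.4, 122.7]
tcp_rot: [1.0, 0.011, 0.001, 0.001]
force: [0.0, 0.4, 0.2]
opening: 0.652
```

```bash
python3 - <<'E'
from h import *
k=robot.state();m=R.from_quat(k["tcp_rot"]).as_matrix()
print(k["ee_pos"],np.arctan2(m[1,0],m[0,0]),k["opening"],togo(420,-190,4))
shot("top","t3.png",(150,220,400,300),3)
E
```

```text
[ 420.56166077 -194.44521712  122.69088674] 0.022857279378533945 0.6524400178083795 [-0.00096493 -0.00632777  0.15823783]
```

View pics/t3.png

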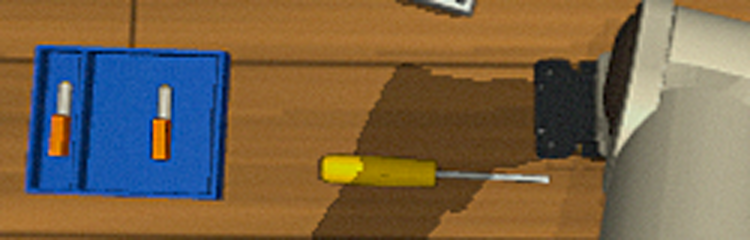

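The tip lies in the blue bay, next to the fixed one (crop (162,120)). Next is the filter.

Request:
jog_arm(offset=[[0,0,0.05],[0,0,0.1],[0,0,0.13],[0,0,0.15],[0,0,0.157],[0,0,0.157],[0,0,0.157],[0,0,0.157],[0,0,0.157],[0,0,0.157]], spin=[0,0,0,0,0,0,0,0,0,0], fingers=[60,60,60,60,60,60,0,0,0,0])

```text
time_s: 8.95
ee_pos: [420.3, -190.0, 4.6]
tcp_rot: [1.0, 0.015, 0.0, 0.0]
force: [0.5, 0.1, -0.1]
opening: 0.271
```

Request:
jog_arm(offset=[[0,0,0],[0,0,0],[0,0,-0.08],[0,0,-0.16],[0.267,-0.499,-0.19],[0.267,-0.499,-0.19],[0.267,-0.499,-0.19],[0.267,-0.499,-0.19],[0.267,-0.499,-0.19],[0.267,-0.499,-0.19]], spin=[0,0,0,0,0.0103,0.0103,0.0103,0.0103,0.0103,0.0103], fingers=[0,0,0,0,0,0,0,0,0,0])

```text
time_s: 10.2
ee_pos: [587.3, 147.1, 144.0]
tcp_rot: [1.0, -0.017, -0.0, 0.0]
force: [0.7, -0.6, -0.1]
opening: 0.207
```

```bash
python3 - <<'E'
from h import *
k=robot.state();m=R.from_quat(k["tcp_rot"]).as_matrix()
print(k["ee_pos"],np.arctan2(m[1,0],m[0,0]),k["opening"],togo(609,190,10))
E
```

```text
[587.34772587 147.05884857 144.01990298] -0.034909830961657694 0.2073294573489057 [ 0.02689372 -0.0583148   0.17865876]
```

Request:
jog_arm(offset=[[0.027,-0.058,0],[0.027,-0.058,0.0],[0.027,-0.058,0.08],[0.027,-0.058,0.13],[0.027,-0.058,0.16],[0.027,-0.058,0.175],[0.027,-0.058,0.181],[0.027,-0.058,0.181],[0.027,-0.058,0.181],[0.027,-0.058,0.181]], spin=[0,0,0,0,0,0,0,0,0,0], fingers=[0,0,0,0,0,0,0,0,0,0])

```text
time_s: 11.45
ee_pos: [609.1, 188.5, 9.3]
tcp_rot: [1.0, -0.017, 0.001, -0.0]
force: [0.2, -0.1, -0.6]
opening: 0.21
```

Request:
jog_arm(offset=[[0,0,0],[0,0,0],[0,0,0],[0,0,-0.04],[0,0,-0.1],[0,0,-0.17],[-0.175,0.707,-0.19],[-0.175,0.707,-0.19],[-0.175,0.707,-0.19],[-0.175,0.707,-0.19]], spin=[0,0,0,0,0,0,0,0,0,0], fingers=[45,45,45,45,45,45,45,45,45,45])

```text
time_s: 12.7
ee_pos: [539.5, -53.9, 143.1]
tcp_rot: [1.0, -0.017, 0.0, 0.0]
force: [0.3, -1.0, -0.1]
opening: 0.49
```

```bash
python3 - <<'E'
from h import *
k=robot.state()
print(k["ee_pos"],k["opening"],togo(459,-336,10))
shot("side","t4.png")
im=cv2.imread("pics/raw_t4.png")
im2=cv2.resize(im[60:300,190:450],None,fx=2.3,fy=2.3,interpolation=cv2.INTER_CUBIC); cv2.imwrite("pics/t4.png",im2)
E
```

```text
[539.51851166 -53.94551771 143.10457939] 0.4900928162663217 [-0.09448163  0.37949428  0.17751133]
```

View pics/t4.png

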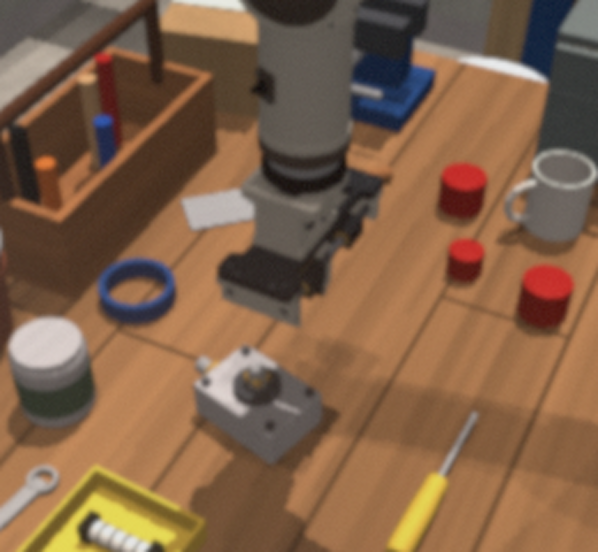

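The view shows the gripper empty and clear of everything, with the cap still standing at its place. Now moving to the cap.

Request:
jog_arm(offset=[[-0.0945,0.379,0],[-0.0945,0.379,0],[-0.0945,0.379,0],[-0.0945,0.379,0],[-0.0945,0.379,0],[-0.0945,0.379,0.06],[-0.0945,0.379,0.1],[-0.0945,0.379,0.1],[-0.0945,0.379,0.1],[-0.0945,0.379,0.1]], spin=[0,0,0,0,0,0,0,0,0,0], fingers=[75,75,75,75,75,75,75,75,75,75])

```text
time_s: 14.0
ee_pos: [460.8, -334.2, 69.5]
tcp_rot: [1.0, -0.017, 0.001, 0.001]
force: [0.5, 0.1, 0.0]
opening: 0.817
```

```bash
python3 - <<'E'
from h import *
k=robot.state()
print(k["ee_pos"],k["opening"],togo(459,-336,8))
shot("top","t5.png",(155,150,405,290),3)
E
```

```text
[ 460.84016992 -334.18700883   69.49730806] 0.8172836364197592 [-0.00257123  0.00236191  0.08199442]
```

View pics/t5.png

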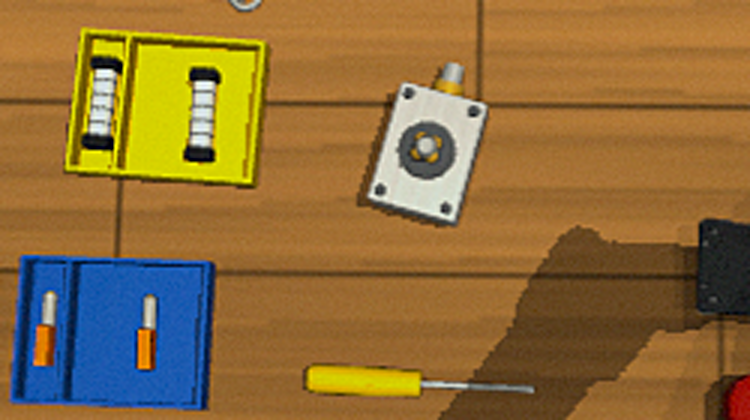

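Both parts lie in their bays (filter at crop (202,113), tip at (148,332)). I'll lower over the cap and grip it.

Request:
jog_arm(offset=[[-0.001,0.001,0.03],[-0.001,0.001,0.05],[-0.001,0.001,0.065],[-0.001,0.001,0.075],[-0.001,0.001,0.081],[-0.001,0.001,0.081],[-0.001,0.001,0.081],[-0.001,0.001,0.081],[-0.001,0.001,0.081],[-0.001,0.001,0.081]], spin=[0,0,0,0,0,0,0,0,0,0], fingers=[75,75,75,75,75,75,0,0,0,0])

```text
time_s: 15.3
ee_pos: [458.8, -334.5, 7.2]
tcp_rot: [1.0, -0.017, 0.0, 0.0]
force: [-0.4, 1.2, 0.2]
opening: 0.454
```

Request:
jog_arm(offset=[[0,0,0],[0,0,0],[0,0,0],[0,0,-0.04],[0,0,-0.09],[0,0,-0.15],[0,0,-0.18],[0,0,-0.18],[0,0,-0.18],[0,0,-0.18]], spin=[0,0,0,0,0,0,0,0,0,0], fingers=[0,0,0,0,0,0,0,0,0,0])

```text
time_s: 16.55
ee_pos: [457.8, -333.7, 140.4]
tcp_rot: [1.0, -0.017, -0.001, -0.001]
force: [0.3, 0.1, -0.4]
opening: 0.448
```

```bash
python3 - <<'E'
from h import *
k=robot.state()
print(k["ee_pos"],k["opening"],k["force"],togo(573,-21,144))
E
```

```text
[ 457.76781251 -333.70973272  140.42634018] 0.44787976135688706 [ 0.31774857  0.14375438 -0.37030356] [ 0.13915927 -0.42200597 -0.0043282 ]
```

Request:
jog_arm(offset=[[0.139,-0.422,0],[0.139,-0.422,0],[0.139,-0.422,0],[0.139,-0.422,0],[0.139,-0.422,0],[0.139,-0.422,0.0],[0.139,-0.422,0.03],[0.139,-0.422,0.03],[0.139,-0.422,0.03],[0.139,-0.422,0.03]], spin=[0,0,0,0,0,0,0,0,0,0], fingers=[0,0,0,0,0,0,0,0,0,0])

```text
time_s: 17.8
ee_pos: [574.2, -22.5, 120.2]
tcp_rot: [1.0, -0.018, 0.0, 0.0]
force: [-0.2, -0.1, -0.4]
opening: 0.453
```

```bash
python3 - <<'E'
from h import *
k=robot.state()
print(k["ee_pos"],k["opening"],k["force"],togo(573,-21,110)*750,R.from_quat(k["tcp_rot"]).as_matrix()[:,2])
shot("side","t6.png",(262,170,352,260),7)
im=cv2.imread("pics/t6.png")
# predicted stud top, seat circle, cap outline for tool axis
def dr(P,c):
    for p in (proj("side",P)-[262,170])*7+3: cv2.circle(im,tuple(int(v) for v in p),2,c,-1)
a=np.linspace(0,2*np.pi,40); ring=lambda c,r:np.c_[c[0]+r*np.cos(a),c[1]+r*np.sin(a),0*a+c[2]]
dr(ring((573,-21,53),25),(255,0,255)); dr([(573,-21,76)],(255,255,0))
e=k["ee_pos"]; dr(ring((e[0],e[1],e[2]-7.2),21.5),(0,255,0)); dr(ring((e[0],e[1],e[2]+27.8),21.5),(0,255,0))
cv2.imwrite("pics/t6.png",im)
top=imaging.get_image("top")[:,:,::-1]; cv2.imwrite("pics/raw_t6top.png",top)
t=cv2.resize(top[165:235,262:352],None,fx=7,fy=7,interpolation=cv2.INTER_CUBIC); cv2.imwrite("pics/t6top.png",t)
E
```

```text
[574.20389734 -22.52961502 120.17371268] 0.4533386069652703 [-0.24193382 -0.06247028 -0.40673974] [-1.26708955 -1.48816212 10.1721865 ] [ 8.94159166e-04 -2.91058532e-04 -9.99999558e-01]
```

View pics/t6.png

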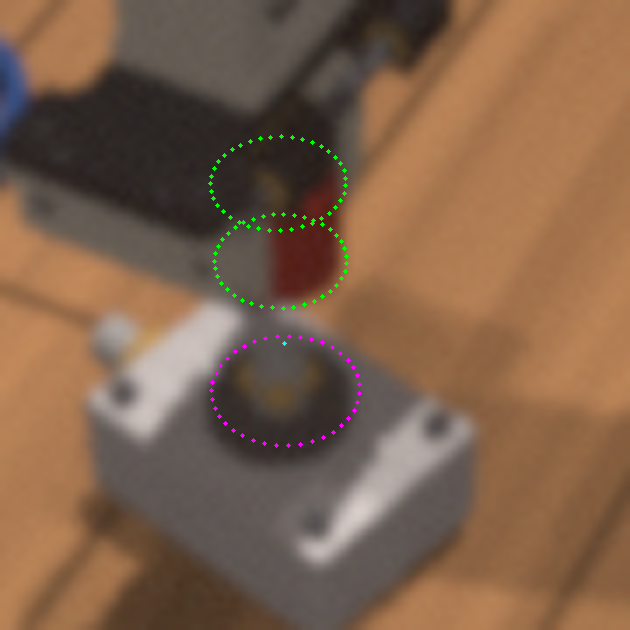

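The side view shows the cap upright in the grip, about 1–1.5 mm toward +x of nominal. The collar and its predicted ring agree. I'll correct slightly, lower to just above the stud, and check.

Request:
jog_arm(offset=[[-0.002,-0.001,0.01],[-0.002,-0.001,0.03],[-0.002,-0.001,0.04],[-0.002,-0.001,0.04],[-0.002,-0.001,0.04],[-0.002,-0.001,0.04],[-0.002,-0.001,0.04],[-0.002,-0.001,0.04],[-0.002,-0.001,0.04],[-0.002,-0.001,0.04]], spin=[0,0,0,0,0,0,0,0,0,0], fingers=[0,0,0,0,0,0,0,0,0,0])

```text
time_s: 19.15
ee_pos: [572.4, -20.9, 89.6]
tcp_rot: [1.0, -0.017, 0.0, -0.0]
force: [-0.8, -0.0, 0.4]
opening: 0.453
```

```bash
python3 - <<'E'
from h import *
k=robot.state(); e=k["ee_pos"]
print(e,k["opening"],k["force"],togo(573,-21,87)*750)
shot("side","t7.png",(272,180,342,250),8)
# red extent vs prediction
h=cv2.cvtColor(cv2.imread("pics/raw_t7.png"),cv2.COLOR_BGR2HSV); m=(((h[...,0]<7)|(h[...,0]>173))&(h[...,1]>130))[195:240,280:330]
ys,xs=np.nonzero(m); print("red x",xs.min()+280,xs.max()+280,"y",ys.min()+195,ys.max()+195)
for x0 in (0,1,2):
  a=np.linspace(0,2*np.pi,90); q=proj("side",np.r_[np.c_[e[0]+x0+21.3*np.cos(a),e[1]+21.3*np.sin(a),0*a+e[2]-7.2],np.c_[e[0]+x0+21.3*np.cos(a),e[1]+21.3*np.sin(a),0*a+e[2]+27.8]]); print(x0,q.min(0),q.max(0))
E
```

```text
[572.39526299 -20.85609186  89.6145183 ] 0.4525477553773669 [-0.84540564 -0.00326142  0.39857158] [0.60911867 0.12298836 2.61456892]
red x 302 310 y 206 222
0 [292.59193951 199.57680281] [311.52420723 223.55207833]
1 [292.20460739 199.4403759 ] [311.14038383 223.40773935]
2 [291.81750982 199.30403028] [310.75678686 223.26348657]
```

View pics/t7.png

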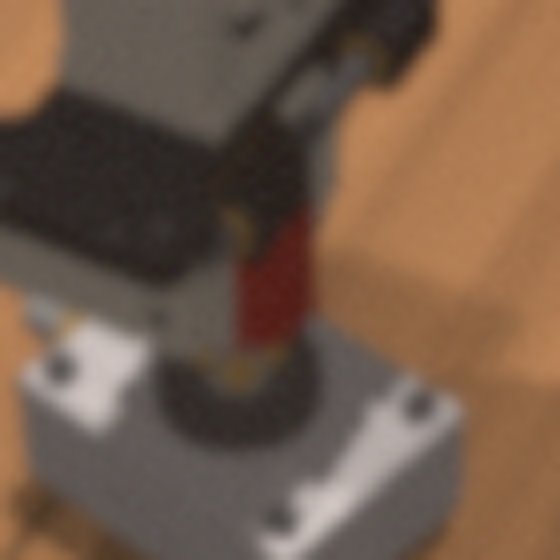

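Cap and stud look coaxial within about 1 mm. I'll lower over the stud's taper, above the balls.

Request:
jog_arm(offset=[[0,0,0.004],[0,0,0.008],[0,0,0.012],[0,0,0.015],[0,0,0.015],[0,0,0.015],[0,0,0.015],[0,0,0.015],[0,0,0.015],[0,0,0.015]], spin=[0,0,0,0,0,0,0,0,0,0], fingers=[0,0,0,0,0,0,0,0,0,0])

```text
time_s: 20.45
ee_pos: [572.4, -20.9, 78.4]
tcp_rot: [1.0, -0.017, 0.0, 0.0]
force: [0.2, -0.4, -0.4]
opening: 0.457
```

Request:
jog_arm(offset=[[0,0,0.0015],[0,0,0.003],[0,0,0.0045],[0,0,0.006],[0,0,0.007],[0,0,0.008],[0,0,0.008],[0,0,0.008],[0,0,0.008],[0,0,0.008]], spin=[0,0,0,0,0,0,0,0,0,0], fingers=[0,0,0,0,0,0,0,0,0,0])

```text
time_s: 21.7
ee_pos: [573.7, -19.2, 74.0]
tcp_rot: [1.0, -0.017, 0.001, -0.001]
force: [-1.9, 4.2, 11.1]
opening: 0.456
```

The force of 11 N at about 14 mm above the seat is the balls, as expected. There is a small sideways pull toward +y, so I'll ease that way and keep pressing.

Request:
jog_arm(offset=[[0.0,-0.001,0.001],[0.001,-0.0015,0.0025],[0.001,-0.0015,0.004],[0.001,-0.0015,0.0055],[0.001,-0.0015,0.007],[0.001,-0.0015,0.008],[0.001,-0.0015,0.008],[0.001,-0.0015,0.008],[0.001,-0.0015,0.008],[0.001,-0.0015,0.008]], spin=[0,0,0,0,0,0,0,0,0,0], fingers=[0,0,0,0,0,0,0,0,0,0])

```text
time_s: 22.95
ee_pos: [573.1, -18.9, 66.1]
tcp_rot: [1.0, -0.017, -0.0, -0.001]
force: [1.3, 5.5, 0.1]
opening: 0.454
```

```bash
python3 - <<'E'
from h import *
k=robot.state(); print(k["ee_pos"],k["opening"],k["force"],k["torque"],R.from_quat(k["tcp_rot"]).as_matrix()[:,2])
E
```

```text
[573.14177356 -18.85203049  66.11209309] 0.4535803502403598 [1.26541649 5.49993649 0.11153904] [ 1.25190427 -0.04286826 -0.03991086] [ 1.21996263e-07  1.07311924e-03 -9.99999424e-01]
```

The click happened: force fell to 0 with the foot about 6 mm above the seat. I'll ease 1 mm more toward +y and press home.

Request:
jog_arm(offset=[[0.0,-0.001,0.002],[0.0,-0.0013,0.004],[0.0,-0.0013,0.006],[0.0,-0.0013,0.008],[0.0,-0.0013,0.01],[0.0,-0.0013,0.012],[0.0,-0.0013,0.013],[0.0,-0.0013,0.013],[0.0,-0.0013,0.013],[0.0,-0.0013,0.013]], spin=[0,0,0,0,0,0,0,0,0,0], fingers=[0,0,0,0,0,0,0,0,0,0])

```text
time_s: 24.2
ee_pos: [572.9, -20.1, 60.2]
tcp_rot: [1.0, -0.018, -0.0, 0.002]
force: [-12.7, -0.6, 29.7]
opening: 0.458
```

```bash
python3 - <<'E'
from h import *
k=robot.state(); print(k["ee_pos"],k["opening"],k["force"],k["torque"],R.from_quat(k["tcp_rot"]).as_matrix()[:,2])
E
```

```text
[572.90224262 -20.1032859   60.15542606] 0.45787335361565956 [-12.72595533  -0.63500463  29.7255269 ] [0.28261604 2.64402178 0.00619429] [-4.47264769e-04 -3.14723284e-03 -9.99994947e-01]
```

Request:
jog_arm(offset=[[-0.0005,0,0],[-0.001,0,0],[-0.001,0,0],[-0.001,0,0],[-0.001,0,0],[-0.001,0,0],[-0.001,0,0],[-0.001,0,0],[-0.001,0,0],[-0.001,0,0]], spin=[0,0,0,0,0,0,0,0,0,0], fingers=[0,0,0,0,0,0,0,0,0,0])

```text
time_s: 25.45
ee_pos: [572.9, -20.1, 60.1]
tcp_rot: [1.0, -0.018, 0.0, 0.001]
force: [-10.0, 0.1, 27.3]
opening: 0.456
```

```bash
python3 - <<'E'
from h import *
k=robot.state(); print(k["ee_pos"],k["opening"],k["force"])
shot("side","t8.png",(180,130,360,400),2.2)
E
```

```text
[572.8617941  -20.11119577  60.14470595] 0.4557737921865184 [-10.03606846   0.14791676  27.34910277]
```

View pics/t8.png

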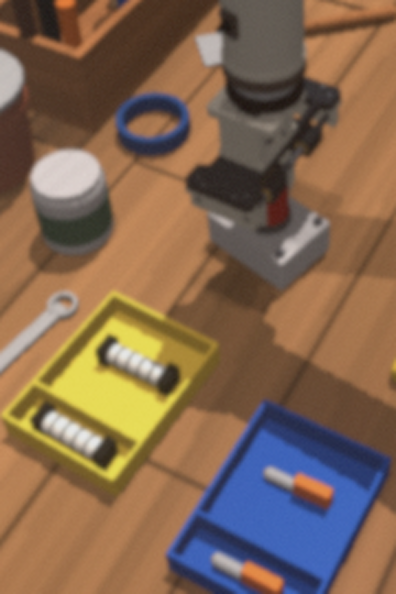

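The view shows the cap seated on the collar and upright, still in the grip. The filter lies in the yellow bay and the tip in the blue bay. The hold is steady at about 27 N, so I'm handing in.

```bash
python3 -c "
from h import *
print(job.close_job())"
```

```text
the job is handed in; nothing more can be done
None
```

I finished the job in the order asked and handed it in at about 25.5 s. The spray tip is in the blue tray's empty bay and the filter is in the yellow tray's, both let go. The smallest red cap was then clicked over the stud and pressed home, and the arm still holds it down.

**Last checks:**
- **Click:** the pressing force rose to about 11 N with the cap's foot about 14 mm above the seat. It had fallen to about 0 N at about 6 mm.
- **Seated height:** the tool tip then stopped at 60.1 mm, which puts the cap's foot at about 53 mm, the seat height. It stayed there under about 27 N of downward push.
- **Grip:** the finger opening matches the 42 mm cap and did not change.
- **Final picture:** the tip and filter are in their bays, and the paint tin, tape roll and wrench have not visibly moved. I did not recheck the mug or the larger caps after the cap was lifted.

**Not perfect:** about 10 N of sideways force remained on the cap when I handed in. The cap did not shift between the last two readings.

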